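# Reset the slide gauge to its far hole and hang the long span plate

## Robot

A 6-joint arm with a two-finger parallel gripper is mounted at the origin on the work surface. World frame = base frame: x ahead of the robot, y to its left, z up, the work surface at z = 0. Lengths are in mm, angles in rad, forces in N, time in s.
With the tool pointing down it reaches from about 350 to 875 mm from the base axis. Payload 4.2 kg.
Tool frame: the origin (TCP) lies between the finger pads; the fingertips stand 25 mm ahead of it and the grasp point (between the pads) lies 6 mm ahead of it; z points along the fingers, y is the line along which they close (so a half turn about z gives the same grasp; the last joint's range is limited). The gripper opens to 85 mm and grips with 20 to 120 N. Pads are 22 mm wide; open, the fingers measure 114 mm over their backs; the gripper's body (76 mm by 85 mm) begins 54 mm behind the grasp point. The pads swing forward as they close: fully open they stand 13 mm farther back than shut.
Start: joints at [-0.99, 0.385, 0.008, 0, -1.194, -0.259], TCP at [197.687, -592.891, 256.312] pointing down, gripper open.
Joint ranges: [-3.14, 3.14], [-1.21, 2.06], [-1.07, 1.41], [-3.16, 2.05], [-2.99, -0.16], [-3.1, 3.1]. Speed limits (rad/s): [2.79, 2.79, 3.14, 3.14, 3.14, 3.14].

## Interface

Orientations are given as a unit quaternion [x, y, z, w].
In Python, from bench import arm gives the robot as it stands.
- The arm moves only by the shell command python3 -m pendant 'ROWS'. ROWS is JSON, a list of rows, each a list of 7 numbers: the shift along the tool's x, y, z in m, then the turn, a rotation vector about the tool's x, y, z in degrees, then the finger opening in m, from 0 to 0.0854. In form: [[x, y, z, wx, wy, wz, fingers], ...]. A call has 1 to 12 rows; each row shifts and turns the commanded pose from where the row before left it, along the tool's axes as they then stand; what a row does not reach is not made up. A row lasts 1/10 s, in which the tool goes at most 50 mm and 8.59 degrees, less where a joint would pass 70% of its speed; a pose out of reach is approached as far as the arm can. A call is refused whole if a number of a shift passes 0.05 or a number of a turn 8.59, either way. A call with a gripper value outside its range is refused whole. The fingers move at their own pace and stop on an object; the grip force is fixed at half the most. Time passes only in rows, so rows that do not move let the fingers close. It gives the time, the measured TCP pose, the force, the opening and the grip force at its end, in the units of the state.
- arm.read_state(): the state, without advancing time (a new reading comes with each control period).
- arm.get_image(name): name is "scene" or "top" or "wrist"; returns a dict with "image" (480x640x3 uint8, red, green, blue), "fx", "fy", "cx", "cy" (pixels), "xyz" and "rotation" of the camera in the world. Camera axes: x right, y down, z forward; pixel columns grow to the right and rows downward; lengths in mm; the calibration is good to about 2 mm. A picture is of the moment at which its call begins. There is no depth.
- arm.job_done(): hands the job in; it is judged then, once.
The state is a dict: "clock": time; "joints": joint angles; "joint_vel": joint speeds; "joint_efforts": joint torques, N m; "position": TCP position; "ee_rot": TCP orientation; "contact_force": force on the tool from outside, world axes, zero at the start; "wrist_torque": the same for the moment, N m; "gripper_width": finger opening in mm; "grasp_force": force on a finger pad.
Only numpy, scipy, OpenCV 4.12 (cv2) and the standard library are available. Lean on these libraries where they do the work, as an engineer would, in place of code of your own. Each camera call takes 0.05 s, during which the arm holds its last target. There are 200 camera calls.

## Task

Pull the detent pin out of the slide gauge's beam, slide the jaw out until its bore lies over the last beam hole, the one farthest from the fixed head, and push the pin back through jaw and beam until its collar sits fully home. Only then hang the longer of the two span plates flat over both upright pegs, one hole on the fixed head's peg and the other on the jaw's peg, and let go. Leave everything else where it lies.

Things in the scene. Friction and masses are not known exactly. Their poses are not given: they have to be found in the camera images.
- gauge: Aluminium slide gauge fixed to the counter: beam 46 wide (x), 270 long (y), 30 mm high. Origin on the counter under the beam; y runs along it from the fixed head (y = -103, top 46 mm up) to the free end (y = 140). Three 12.5 mm holes, 27 deep, in its top on the middle line at y = 25 (the pin's at the start), 55 and 85 mm.
- jaw (a joint): Steel jaw sliding on the beam along the gauge's +y, m: 0 at the start (bore over the hole at y = 25), 0.060 over the far hole; range -0.012 to 0.070, friction 1.5 N, stays put. Slab 46 wide, 82 long, top 46 mm up, with a 30 mm square boss (top 60 mm up) round the 11.5 mm bore, 29 mm long. The pin, raised just out of the beam, is still in the bore and drags the jaw along.
- jaw_bore (a point): Centre of the bore's mouth, on top of the jaw's boss, 60 mm over the counter.
- jaw_peg (a point): Foot of the jaw's upright steel peg (10 mm diameter, 30 mm tall with a tapered top), on the jaw's top, 46 mm over the counter, 45 mm from the bore towards the fixed head.
- head_peg (a point): Foot of the same kind of peg on the fixed head, 46 mm over the counter, at gauge y = -100 mm. With the jaw at 0.060 the pegs stand 140 mm apart.
- far_hole (a point): Mouth of the beam's far hole (gauge y = 85 mm), in the beam's top, 30 mm over the counter.
- pin: Upright detent pin. Origin on its axis under the collar (25 mm dia., 4 thick), z up; black round grip 22 dia. from z = 4 to 31 mm; below, a 10 mm shaft 50 long, tapered tip. Home: collar on the jaw's boss (origin 60 mm up), tip 20 deep in the beam. Jaw plungers snap into its groove there: about 9 N to pull out; over the last 4 mm they draw it in. Lifted 21 to 45 mm: out of the beam, still in bore.
- pin_tip (a point): Lower tip of the pin, 50 mm below its origin.
- long_plate: The longer span plate: aluminium, 40 wide (x), 176 long (y), 6 mm thick, lying flat; origin at the centre of its underside, z up. Two 13.5 mm through holes at y = -70 and +70. On its middle a black grip bar 14 thick (x), 50 long (y), from 6 to 32 mm above the underside. About 170 g.
- long_plate_hole_a (a point): Centre of the long plate's hole at y = -70 mm, at the underside.
- long_plate_hole_b (a point): Centre of the long plate's hole at y = +70 mm, at the underside.
- short_plate: The shorter span plate, left alone: same make, 146 mm long, holes 110 mm apart. Origin as for the long one.
- insert_a: Purple acrylic finger insert, a tube 31 mm diameter, 38 mm high, standing; bystander.
- insert_b: The other purple finger insert; bystander.
- slug: Tan urethane thumb slug, 34 mm diameter, 60 mm high, standing; bystander.
- bevel_tool: Polished steel bevel tool lying on the counter, about 155 mm long; bystander.
- screwdriver: Screwdriver lying on the counter; bystander.
- polish: Bottle of polish, 60 mm diameter, 130 mm high, standing; bystander.
Mind the look-alikes: they are no part of the job. What is shaped like the long_plate but blue or pink is not meant.

How it is judged (in metres and radians):
On the way, in this order (a step that is already met when the one before it is completed fails the run):
1. the pin is drawn out of the beam (z of pin_tip in the frame of gauge above 0.03 m), for 0.1 s.
2. the jaw's bore lies over the far hole (value of joint jaw between 0.056 and 0.064 m), for 0.1 s.
3. the pin is fully home through jaw and far hole (all of step 2 and z of pin_tip in the frame of gauge below 0.0125 m and horizontal distance between pin_tip and far_hole below 0.004 m), for 0.2 s.
4. the long plate lies over both pegs (height (world z) of long_plate between 0.0435 and 0.0485 m and angle between long_plate's own z axis and vertical below 0.06 rad and ((horizontal distance between long_plate_hole_a and head_peg below 0.005 m and horizontal distance between long_plate_hole_b and jaw_peg below 0.005 m) or (horizontal distance between long_plate_hole_b and head_peg below 0.005 m and horizontal distance between long_plate_hole_a and jaw_peg below 0.005 m))), for 0.2 s.
At the end, for the whole second after the job is handed in: Jaw within 4 mm of the far hole; pin tip within 4 mm sideways of it and collar within 2.5 mm of fully home; long plate flat (0.06 rad), its holes within 5 mm of the two pegs (either way round) and its underside within 2.5 mm of the pegs' feet; pin and plate at rest (all of step 3 and all of step 4 and linear speed of each of long_plate, pin below 0.01 m/s); the robot touches nothing.
It fails at once if a bystander or the short plate is moved by more than 25 mm (distance of any of short_plate, insert_a, insert_b, slug, bevel_tool, screwdriver, polish from where it was at the start of the episode above 0.025 m).
It also fails if it takes over 58 s, if anything falls off the work surface, if the arm or the gripper's body presses on something with over 40 N, if the wrist force passes 120 N, or if a joint passes its speed limit or range.

## Working session

There is one attempt and no reset: what is moved stays moved. The work goes in short steps, Python scripts to look and compute and a shell command to move; the robot and the scene stay as the last step left them, time stands still between calls to the robot, and variables do not carry over. Pictures are saved under pics/ and viewed, at most 11 in all, crops included, and the job is handed in when it is done.

```bash
mkdir -p pics; ls
cat > h.py <<'E'
import numpy as np, cv2
from bench import arm
def shot(name,fn=None):
    d=arm.get_image(name); 
    if fn: cv2.imwrite('pics/'+fn+'.png',cv2.cvtColor(np.asarray(d['image']),cv2.COLOR_RGB2BGR)); np.save('pics/'+fn+'.npy',d,allow_pickle=True)
    return d
def load(fn): return np.load('pics/'+fn+'.npy',allow_pickle=True).item()
def ray(d,u,v):
    r=np.asarray(d['rotation'])@np.array([(u-d['cx'])/d['fx'],(v-d['cy'])/d['fy'],1.]); return np.asarray(d['xyz'],float),r/np.linalg.norm(r)
def plane(d,u,v,z):
    o,r=ray(d,u,v); return o+r*(z-o[2])/r[2]
def proj(d,p):
    c=np.asarray(d['rotation']).T@(np.asarray(p,float)-np.asarray(d['xyz'])); return d['fx']*c[0]/c[2]+d['cx'],d['fy']*c[1]/c[2]+d['cy']
def tri(*obs):
    A=np.zeros((3,3));b=np.zeros(3)
    for d,u,v in obs:
        o,r=ray(d,u,v);P=np.eye(3)-np.outer(r,r);A+=P;b+=P@o
    x=np.linalg.solve(A,b);return x,[float(np.linalg.norm((np.eye(3)-np.outer(ray(*o)[1],ray(*o)[1]))@(x-ray(*o)[0]))) for o in obs]
E
python3 - <<'E'
from h import *
for n in ('top','scene','wrist'):
    d=shot(n,n+'0'); print(n,d['xyz'],np.round(d['rotation'],3).tolist(),d['fx'],d['cx'],d['cy'])
print(arm.read_state())
E
```

```text
pics
top [ 252.52761739   58.47519253 1431.54871478] [0.704, -0.703, 0.075, -0.064] 526.2169229606956 318.05374254948356 234.70283702451633
scene [1092.38655046 -190.88466491  856.85207753] [0.794, 0.515, -0.179, -0.269] 435.3198849599634 320.0911680072482 239.7361046920762
wrist [ 126.85578255 -616.43527889  373.00364832] [0.579, 0.802, 0.12, 0.085] 416.55833840261096 314.5475823460789 243.31285056178803
{'clock': 0.15, 'joints': array([-9.90418191e-01,  3.85393087e-01,  6.98165360e-03, -2.98576217e-04,
       -1.19399226e+00, -2.58588121e-01]), 'joint_vel': array([ 9.10563011e-05, -1.63906884e-03,  3.88209501e-03,  1.29675871e-03,
        2.24792227e-03,  4.68211509e-04]), 'joint_efforts': array([-4.61420277e-04, -3.92678118e+01,  1.88581789e+01,  4.18865830e+00,
       -3.41845247e-03, -5.75692795e-06]), 'position': array([ 197.5515038 , -592.56605894,  255.48922694]), 'ee_rot': array([-1.60147334e-01,  9.87092785e-01,  7.90524783e-04, -2.00592400e-04]), 'contact_force': array([-0.88458471,  0.22150245,  0.616389  ]), 'wrist_torque': array([ 0.06035651,  0.01314331, -0.00241372]), 'grasp_force': 0.0, 'gripper_width': 85.18159530020198}
```

View pics/top0.png

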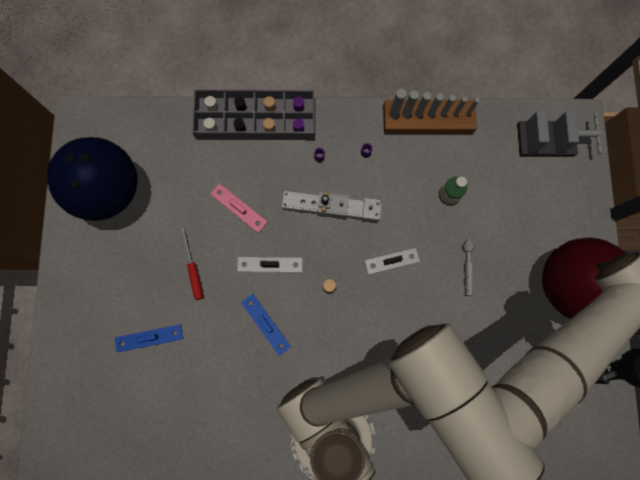

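View pics/scene0.png

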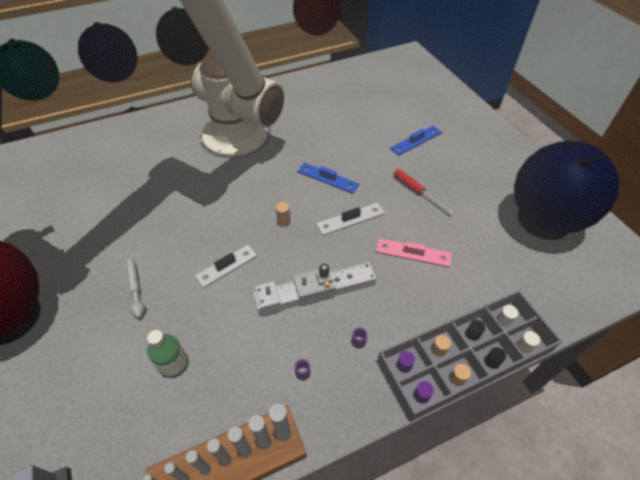

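The top view shows the gauge with its head at about (375,209), free end at (284,200) and pin at (325,200). The long plate is at (270,264), the short plate at (392,261). The scene view shows the gauge at (315,285), the pin at (324,270) and the long plate at (350,217). The camera rotation is a quaternion, so I'll fix the helper and measure.

```bash
sed -i 's/^from bench/from scipy.spatial.transform import Rotation as R\nfrom bench/; s/np.asarray(d\[.rotation.\])/R.from_quat(d["rotation"]).as_matrix()/g' h.py
python3 - <<'E'
from h import *
t=load('top0');s=load('scene0')
for n,a,b,z in (('plate',(270,264.5),(350,214),25),('pin',(325,198),(324,267),90)):
    print(n,plane(t,*a,z),tri((t,*a),(s,*b)))
for a in ((284,200),(380,211)): print(plane(t,*a,40))
for a in ((240,264),(300,265)): print(plane(t,*a,6))
w=load('wrist0'); T=R.from_quat(arm.read_state()['ee_rot']).as_matrix()
p=np.array(arm.read_state()['position']); print('cam in tool',T.T@(np.array(w['xyz'])-p), (T.T@R.from_quat(w['rotation']).as_matrix()).round(3).tolist(), 'T',T.round(3).tolist())
E
```

```text
plate [450.56744068 166.51942018  25.        ] (array([452.20434794, 168.44799422,  17.20055501]), [1.4236706743412066, 1.4236706743411927])
pin [618.46010792  19.74861738  90.        ] (array([618.77978104,  20.88453978,  90.32677313]), [1.1959507592406342, 1.1959507592406406])
[626.04309919 130.28082964  40.        ]
[ 596.00364322 -131.56593961   40.        ]
[454.48005616 249.68228361   6.        ]
[452.00348253  86.1644587    6.        ]
cam in tool [ 7.46327205e+01 -1.02710081e-01 -1.17504087e+02] [[-0.001, -0.957, -0.291], [1.0, -0.001, -0.0], [0.0, -0.291, 0.957]] T [[-0.949, -0.316, -0.001], [-0.316, 0.949, 0.001], [0.0, 0.002, -1.0]]
```

```bash
cat > go.py <<'E'
import sys
from h import *
# usage: go.py x y z yaw_of_tool_y(deg) : turn (tool z deg) then total shift in tool axes after the turn, mm; corrects tilt as well
def go(x,y,z,yaw):
    s=arm.read_state(); T=R.from_quat(s['ee_rot']); a=np.radians(yaw)
    yt=np.array([np.cos(a),np.sin(a),0]);zt=np.array([0,0,-1.]);G=np.column_stack([np.cross(yt,zt),yt,zt])
    w=(T.inv()*R.from_matrix(G)).as_rotvec(degrees=True)
    print('t %.2f'%s['clock'],'pos',np.round(s['position'],1),'turn',w.round(2),'shift mm',(G.T@(np.array([x,y,z])-s['position'])).round(1))
if __name__=='__main__': go(*map(float,sys.argv[1:]))
E
python3 -m pendant '[[-0.025,0.042,0,0,0,0,0.085],[-0.025,0.042,0,0,0,0,0.085],[-0.025,0.042,0,0,0,0,0.085],[-0.025,0.042,0,0,0,0,0.085],[-0.025,0.042,0,0,0,0,0.085],[-0.025,0.042,0,0,0,0,0.085],[0,0,0,0,0,-8.5,0.085],[0,0,0,0,0,-8.5,0.085],[0,0,0,0,0,-8.5,0.085],[0,0,0,0,0,-8.5,0.085],[0,0,0,0,0,-8.5,0.085],[0,0,0,0,0,-8.5,0.085]]'
python3 go.py 610 -40 270 173.4
```

```text
clock: 1.35
position: [260.1, -306.2, 256.1]
ee_rot: [-0.572, 0.82, 0.0, 0.0]
contact_force: [-0.6, 0.3, 0.5]
gripper_width: 84.8
grasp_force: 0.0
t 1.35 pos [ 260.1 -306.2  256.1] turn [  0.02   0.02 -13.61] shift mm [-304.6 -317.   -13.9]
```

```bash
python3 -m pendant '[[0,0,0,0,0,-6.8,0.085],[0,0,0,0,0,-6.8,0.085],[-0.034,-0.035,-0.0015,0,0,0,0.085],[-0.034,-0.035,-0.0015,0,0,0,0.085],[-0.034,-0.035,-0.0015,0,0,0,0.085],[-0.034,-0.035,-0.0015,0,0,0,0.085],[-0.034,-0.035,-0.0015,0,0,0,0.085],[-0.034,-0.035,-0.0015,0,0,0,0.085],[-0.034,-0.035,-0.0015,0,0,0,0.085],[-0.034,-0.035,-0.0015,0,0,0,0.085],[-0.034,-0.035,-0.0015,0,0,0,0.085],[0,0,0,0,0,0,0.085]]'
python3 - <<'E'
from h import *
shot('wrist','w1')
E
```

```text
clock: 2.55
position: [613.7, -37.4, 267.8]
ee_rot: [-0.664, 0.747, 0.0, -0.0]
contact_force: [-1.0, -0.8, -0.5]
gripper_width: 85.1
grasp_force: 0.0
```

View pics/w1.png

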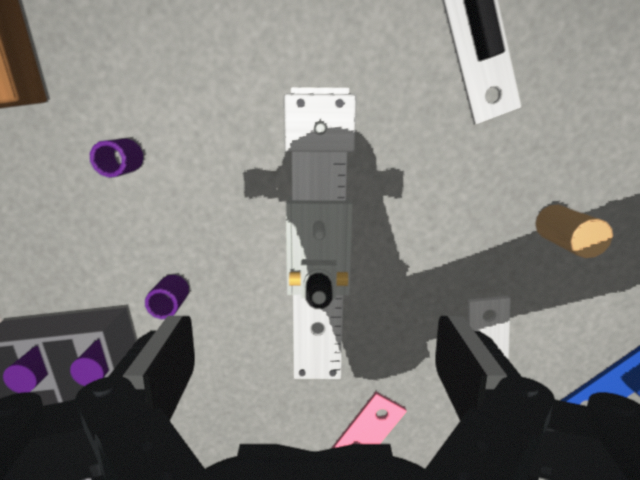

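Wrist view: the gauge runs vertically. The head peg tip is at (320,127), the pin grip top at (318,298), a beam hole at (318,328), the beam end at row 378, and a corner of the long plate at (490,300).

```bash
python3 - <<'E'
from h import *
d=load('w1')
for n,a,z in (('endL',(295,379),30),('endR',(341,379),30),('hole',(318,328),30),('pintop',(318.5,298),91),('pegtop',(320,127.5),76),('plateholeb',(489,315),6)):
    print(n,plane(d,*a,z).round(1))
E
python3 go.py 614 50 240 173.4
```

```text
endL [653.1 132.9  30. ]
endR [607.9 138.3  30. ]
hole [624.   79.7  30. ]
pintop [617.4  21.4  91. ]
pegtop [ 601.6 -103.7   76. ]
plateholeb [453.   98.6   6. ]
t 2.60 pos [611.5 -38.9 268. ] turn [ 0.13 -0.02 -0.22] shift mm [-88.6   7.7  28. ]
```

```bash
python3 -m pendant '[[-0.044,0.004,0.014,0,0,0.3,0.085],[-0.044,0.004,0.014,0,0,0.3,0.085],[0,0,0,0,0,0,0.085],[0,0,0,0,0,0,0.085]]'
python3 - <<'E'
from h import *
d=shot('wrist','w2')
cv2.imwrite('pics/w2c.png',cv2.resize(cv2.imread('pics/w2.png')[0:300,200:500],None,fx=2,fy=2,interpolation=cv2.INTER_CUBIC))
for p in ((617.4,21.4,91),(601.6,-103.7,76)): print(proj(d,p))
E
```

```text
clock: 3.0
position: [612.2, 47.6, 241.5]
ee_rot: [-0.659, 0.752, 0.0, -0.001]
contact_force: [-0.0, 0.5, -0.1]
gripper_width: 85.4
grasp_force: 0.0
(np.float64(300.7373699003347), np.float64(196.0827267334251))
(np.float64(298.1773144069953), np.float64(-17.50997246813165))
```

View pics/w2c.png

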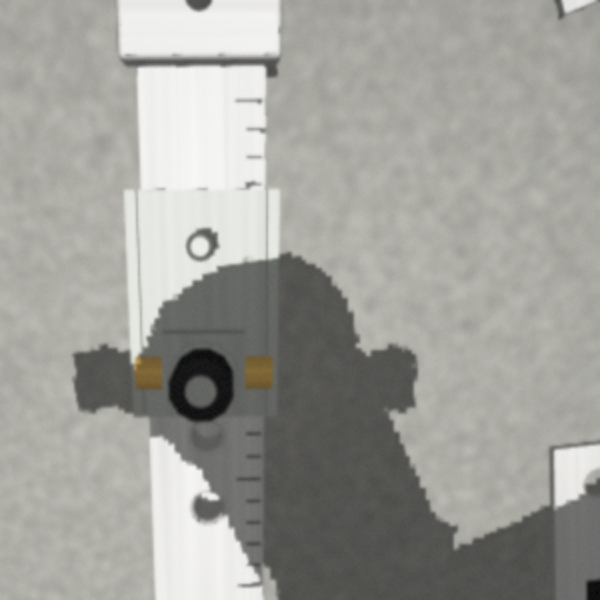

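The second view shows the pin top at (300.5,195.5), matching the prediction. The jaw peg tip is at (300.5,122), the far hole at (304,253.5), and the plungers sit on both sides of the boss.

```bash
python3 - <<'E'
from h import *
a=load('w1');b=load('w2')
P,e=tri((a,318.5,298),(b,300.5,195.5)); print('pin',P,e)
H,e=tri((a,318,328),(b,304,253.5)); print('far',H,e)
print(plane(b,304,253.5,30),plane(b,300.5,122,76), plane(b,300.5,195.5,91))
T=R.from_quat(arm.read_state()['ee_rot']).as_matrix();print(np.degrees(np.arctan2(T[1,1],T[0,1])))
E
python3 go.py 617.4 21.4 89 173
```

```text
pin [617.34745944  20.72159185  92.56315618] [0.06343267253144659, 0.0634326725313359]
far [624.63189268  81.15598541  27.43689244] [0.4703002229536134, 0.4703002229537421]
[624.92657706  80.37086578  30.        ] [611.50934607 -24.32770871  76.        ] [617.49905352  21.00073192  91.        ]
172.43690724619267
t 3.05 pos [612.5  46.9 242.1] turn [ 0.   -0.02 -0.56] shift mm [ 24.7  -7.9 153.1]
```

```bash
python3 -m pendant '[[0.012,-0.004,0.02,0,0,-0.56,0.05],[0.0125,-0.004,0.03,0,0,0,0.05],[0,0,0.03,0,0,0,0.05],[0,0,0.03,0,0,0,0.05],[0,0,0.02,0,0,0,0.05],[0,0,0.01,0,0,0,0.05],[0,0,0,0,0,0,0.05],[0,0,0,0,0,0,0.05]]'
python3 go.py 617.4 21 91 173
```

```text
clock: 3.85
position: [618.7, 21.7, 103.2]
ee_rot: [-0.662, 0.749, -0.001, 0.001]
contact_force: [0.5, -0.3, 0.3]
gripper_width: 50.2
grasp_force: 0.0
t 3.85 pos [618.7  21.7 103.2] turn [-0.13  0.03 -0.03] shift mm [ 0.8  1.2 12.2]
```

```bash
python3 -m pendant '[[0.0005,0.001,0.006,0,0,0,0.05],[0,0,0.006,0,0,0,0.05],[0,0,0,0,0,0,0.03],[0,0,0,0,0,0,0.0],[0,0,0,0,0,0,0.0],[0,0,0,0,0,0,0.0],[0,0,0,0,0,0,0.0],[0,0,0,0,0,0,0.0]]'
python3 go.py 617.4 21 91 173; python3 -c "
from h import *
shot('wrist','w3');print(arm.read_state()['wrist_torque'])"
```

```text
clock: 4.65
position: [617.4, 22.0, 90.2]
ee_rot: [-0.663, 0.749, -0.0, 0.001]
contact_force: [1.2, 0.9, 0.1]
gripper_width: 20.1
grasp_force: 58.6
t 4.65 pos [617.4  22.   90.2] turn [-0.08  0.03  0.01] shift mm [ 1.  -0.1 -0.8]
[ 0.07968153 -0.61968871 -0.01668497]
```

View pics/w3.png

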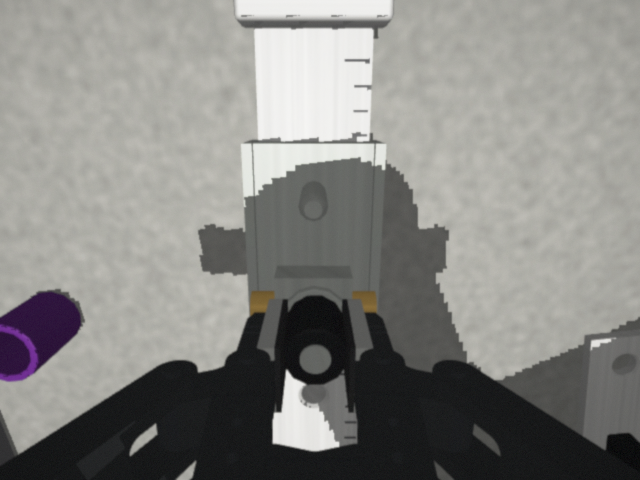

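The pin is held centred between the pads (grip top at (315,358)). Now I'll lift it about 32 mm.

```bash
python3 -m pendant '[[0,0,-0.004,0,0,0,0],[0,0,-0.005,0,0,0,0],[0,0,-0.005,0,0,0,0],[0,0,-0.006,0,0,0,0],[0,0,-0.006,0,0,0,0],[0,0,-0.006,0,0,0,0],[0,0,0,0,0,0,0],[0,0,0,0,0,0,0]]'
python3 -c "
from h import *
shot('wrist','w4');print(arm.read_state()['wrist_torque'])"; python3 go.py 624.9 80.8 122 173
```

```text
clock: 5.5
position: [617.1, 21.7, 122.5]
ee_rot: [-0.663, 0.749, -0.0, 0.0]
contact_force: [1.5, -0.5, 1.3]
gripper_width: 20.1
grasp_force: 61.7
[-1.48848246e-01 -6.47401145e-01 -3.13536432e-04]
t 5.55 pos [617.1  21.8 122.6] turn [-0.07  0.01  0.01] shift mm [-59.5  -0.6   0.6]
```

```bash
python3 -m pendant '[[-0.004,0,0,0,0,0,0],[-0.006,0,0,0,0,0,0],[-0.007,0,0,0,0,0,0],[-0.007,0,0,0,0,0,0],[-0.007,0,0,0,0,0,0],[-0.007,0,0,0,0,0,0],[-0.007,0,0,0,0,0,0],[-0.006,0,0,0,0,0,0],[-0.005,0,0,0,0,0,0],[-0.004,0,0,0,0,0,0],[0,0,0,0,0,0,0],[0,0,0,0,0,0,0]]'
python3 -c "
from h import *
shot('wrist','w5');print(arm.read_state()['wrist_torque'])"; python3 go.py 624.9 80.8 122 173
```

```text
clock: 6.75
position: [624.3, 81.9, 121.6]
ee_rot: [-0.663, 0.749, 0.0, 0.001]
contact_force: [4.5, -0.0, -0.7]
gripper_width: 19.7
grasp_force: 61.8
[ 0.06813628 -1.48860413 -0.02021521]
t 6.80 pos [624.3  81.8 121.6] turn [-0.03  0.05 -0.01] shift mm [ 0.9 -0.8 -0.4]
```

View pics/w5.png

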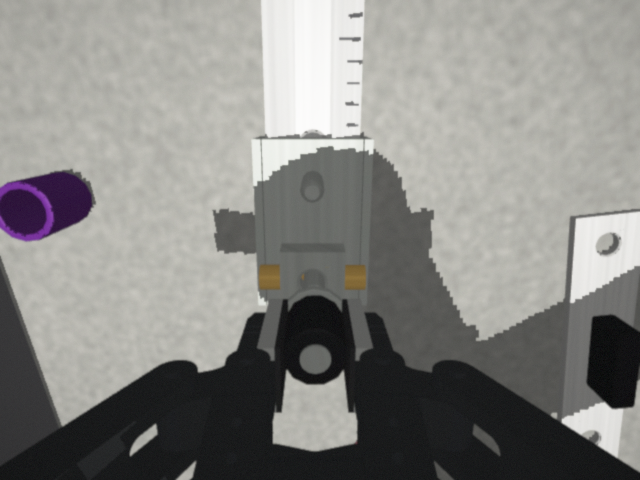

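The jaw followed the pin: peg tip at (313,187), plungers at row 277. Now pushing down carefully.

```bash
python3 -m pendant '[[0,0,0.005,0,0,0,0],[0,0,0.005,0,0,0,0],[0,0,0.005,0,0,0,0],[0,0,0.003,0,0,0,0],[0,0,0,0,0,0,0]]'
python3 go.py 624.9 80.8 90 173
```

```text
clock: 7.3
position: [624.4, 81.4, 104.9]
ee_rot: [-0.663, 0.749, -0.0, 0.001]
contact_force: [3.0, -0.3, 2.0]
gripper_width: 20.1
grasp_force: 62.0
t 7.30 pos [624.4  81.4 104.9] turn [-0.08  0.05 -0.  ] shift mm [ 0.5 -0.6 14.9]
```

```bash
python3 -m pendant '[[0,0,0.004,0,0,0,0],[0,0,0.004,0,0,0,0],[0,0,0.003,0,0,0,0],[0,0,0.002,0,0,0,0],[0,0,0.002,0,0,0,0],[0,0,0.001,0,0,0,0],[0,0,0,0,0,0,0],[0,0,0,0,0,0,0],[0,0,0,0,0,0,0]]'
python3 go.py 624.9 80.8 90 173; python3 -c "
from h import *
shot('wrist','w6');print(arm.read_state()['wrist_torque'])"
```

```text
clock: 8.2
position: [624.6, 81.4, 90.0]
ee_rot: [-0.663, 0.749, -0.001, 0.0]
contact_force: [1.4, 0.1, 12.8]
gripper_width: 20.3
grasp_force: 63.4
t 8.20 pos [624.6  81.4  90. ] turn [-0.08 -0.01  0.05] shift mm [ 0.6 -0.4  0. ]
[ 0.04398268 -0.0677994  -0.03329169]
```

```bash
python3 -m pendant '[[0,0,0.001,0,0,0,0],[0,0,0.0005,0,0,0,0],[0,0,0,0,0,0,0],[0,0,0,0,0,0,0]]'
python3 -m pendant '[[0,0,0,0,0,0,0.04],[0,0,0,0,0,0,0.04],[0,0,0,0,0,0,0.04],[0,0,0,0,0,0,0.04],[0,0,-0.02,0,0,0,0.05],[0,0,-0.05,0,0,0,0.06],[0,0,-0.05,0,0,0,0.06],[-0.02,0,-0.03,0,0,0,0.06],[-0.02,0,0,0,0,0,0.06],[0,0,0,0,0,0,0.06],[0,0,0,0,0,0,0.06]]'
python3 - <<'E'
from h import *
d=shot('wrist','w7')
cv2.imwrite('pics/w7c.png',cv2.resize(cv2.imread('pics/w7.png')[0:300,160:560],None,fx=2,fy=2,interpolation=cv2.INTER_CUBIC))
for p in ((624.7,81.2,91),(619.2,36.3,76)): print(proj(d,p))
E
```

```text
clock: 8.65
position: [624.6, 81.4, 89.9]
ee_rot: [-0.663, 0.749, -0.001, 0.0]
contact_force: [-3.0, 0.7, 19.5]
gripper_width: 19.9
grasp_force: 63.9
clock: 9.75
position: [628.0, 121.3, 234.3]
ee_rot: [-0.663, 0.749, 0.001, -0.002]
contact_force: [0.5, -1.0, -1.0]
gripper_width: 60.3
grasp_force: 0.0
(np.float64(310.6467947514499), np.float64(174.76113685983483))
(np.float64(310.5199471117394), np.float64(99.07225172670266))
```

View pics/w7c.png

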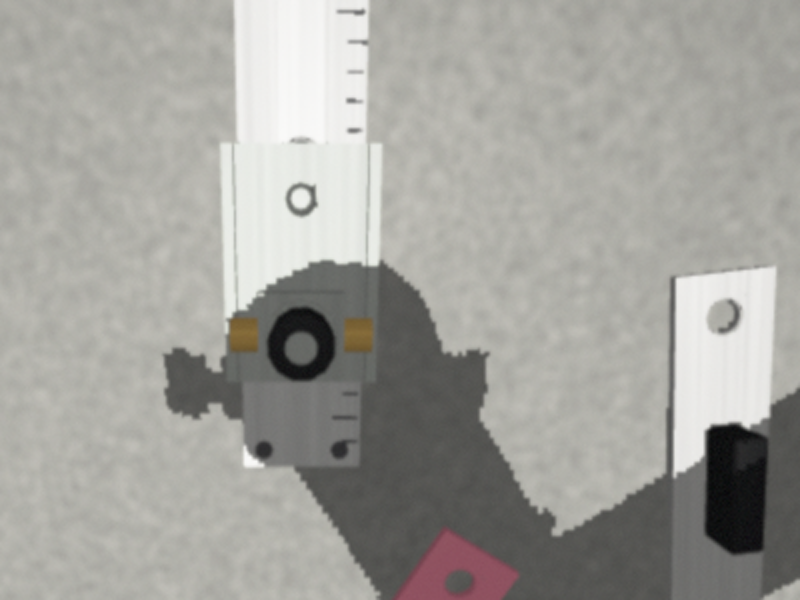

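The pin is home: its top at (310.5,174) and the jaw peg at (310,100) match the predictions. Now the plate.

```bash
python3 go.py 455 105 270 180
```

```text
t 9.80 pos [628.  120.8 234.1] turn [ 0.23 -0.1  -7.  ] shift mm [ 15.8 173.  -35.9]
```

```bash
python3 -m pendant '[[0,0,0,0.2,-0.1,-7,0.06],[0.004,0.043,-0.009,0,0,0,0.06],[0.004,0.043,-0.009,0,0,0,0.06],[0.004,0.043,-0.009,0,0,0,0.06],[0.004,0.043,-0.009,0,0,0,0.06],[0,0,0,0,0,0,0.06],[0,0,0,0,0,0,0.06]]'
python3 - <<'E'
from h import *
d=shot('wrist','w8')
for p in ((453,98,6),(454,238,6),(453,168,32)): print(proj(d,p))
E
```

```text
clock: 10.5
position: [456.1, 104.4, 271.6]
ee_rot: [0.707, -0.707, 0.001, -0.002]
contact_force: [0.5, 0.3, -0.2]
gripper_width: 59.9
grasp_force: 0.0
(np.float64(318.6796177526209), np.float64(193.0292100650838))
(np.float64(317.4293625987946), np.float64(328.3580722995048))
(np.float64(318.6940739675782), np.float64(273.7342064172609))
```

View pics/w8.png

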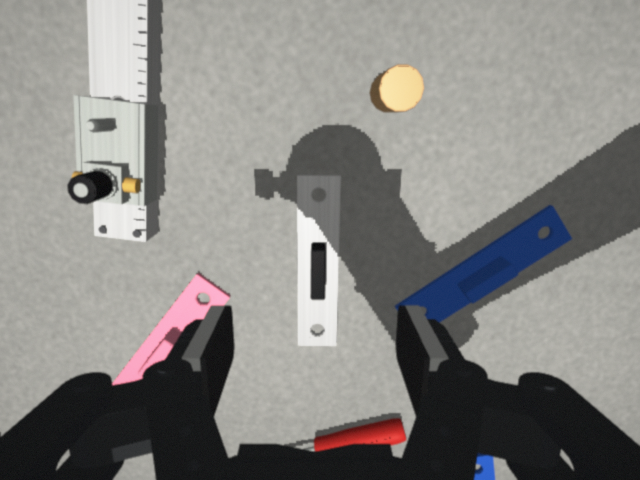

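View: plate holes at (319,194) and (317,329.5), with the grip bar at (318,271).

```bash
python3 - <<'E'
from h import *
d=load('w8');c=load('w7')
print(tri((d,319,194),(c,521.5,158)))
im=d['image'][220:315,290:350].astype(int); m=(im.max(2)<45); ys,xs=np.nonzero(m); print('bar px',xs.mean()+290,ys.mean()+220,xs.min()+290,xs.max()+290,ys.min()+220,ys.max()+220)
A=plane(d,319,194,5);B=plane(d,317,329.5,5);D=B-A;print(A,B,(A+B)/2,np.linalg.norm(D),np.degrees(np.arctan2(D[1],D[0])))
print('bar top far edge',plane(d,318,300,32),'near edge',plane(d,318.5,243,32))
for n,(u,v) in {'jawpeg':(310,99.8)}.items(): print(n,plane(c,u,v,76))
E
python3 go.py 454 169 60 180
```

```text
(array([452.66035858,  99.6910555 ,   4.15619514]), [0.44278148586219773, 0.4427814858622453])
bar px 319.8105726872247 264.96916299559473 312 324 243 297
[452.69369118  99.08949276   5.        ] [454.43681092 239.85511114   5.        ] [453.56525105 169.47230195   5.        ] 140.7764106070756 89.2905348574469
bar top far edge [453.59597533 194.27959464  32.        ] near edge [453.23372044 138.53565431  32.        ]
jawpeg [619.57750794  36.6882897   76.        ]
t 10.55 pos [456.9 104.7 271.3] turn [-0.18  0.06 -0.02] shift mm [-64.3   2.9 211.3]
```

```bash
python3 -m pendant '[[-0.03,0.003,0.01,0,0,0.7,0.045],[-0.034,0,0.03,0,0,0,0.045],[0,0,0.05,0,0,0,0.045],[0,0,0.05,0,0,0,0.045],[0,0,0.04,0,0,0,0.045],[0,0,0.03,0,0,0,0.045],[0,0,0,0,0,0,0.045],[0,0,0,0,0,0,0.045]]'
python3 go.py 453.6 169.3 34 179.3
```

```text
clock: 11.35
position: [455.8, 169.3, 61.1]
ee_rot: [-0.703, 0.711, -0.001, 0.001]
contact_force: [-0.4, -0.3, 0.2]
gripper_width: 45.3
grasp_force: 0.0
t 11.35 pos [455.8 169.3  61.1] turn [-0.13 -0.01 -0.01] shift mm [ 0.   2.2 27.1]
```

```bash
python3 -m pendant '[[0,0.0015,0.01,0,0,0,0.045],[0,0,0.01,0,0,0,0.045],[0,0,0.007,0,0,0,0.045],[0,0,0,0,0,0,0.03],[0,0,0,0,0,0,0.0],[0,0,0,0,0,0,0.0],[0,0,0,0,0,0,0.0],[0,0,0,0,0,0,0.0],[0,0,0,0,0,0,0]]'
python3 go.py 453.6 169.3 34 179.3
```

```text
clock: 12.25
position: [453.9, 169.6, 35.2]
ee_rot: [-0.703, 0.711, -0.001, 0.002]
contact_force: [-0.8, -0.2, 2.8]
gripper_width: 12.9
grasp_force: 60.3
t 12.25 pos [453.9 169.6  35.2] turn [-0.24  0.12  0.01] shift mm [0.3 0.3 1.2]
```

```bash
python3 -m pendant '[[0,0,-0.01,0,0,0,0],[0,0,-0.02,0,0,0,0],[0,0,-0.04,0,0,0,0],[0,0,-0.04,0,0,0,0],[0,0,-0.03,0,0,0,0],[0,0,-0.01,0,0,0,0],[0,0,0,0,0,3.1,0],[0,0,0,0,0,3.2,0],[0,0,0,0,0,0,0]]'
python3 go.py 610.8 -33.3 140 173
```

```text
clock: 13.15
position: [452.1, 168.6, 183.7]
ee_rot: [-0.662, 0.749, -0.0, 0.001]
contact_force: [-0.5, 0.2, -2.0]
gripper_width: 12.9
grasp_force: 59.7
t 13.15 pos [452.1 168.6 183.7] turn [-0.06  0.03 -0.03] shift mm [ 181.  -182.1   43.7]
```

```bash
python3 -m pendant '[[0.015,-0.015,0,0,0,0,0],[0.023,-0.023,0,0,0,0,0],[0.028,-0.028,0,0,0,0,0],[0.03,-0.03,0,0,0,0,0],[0.03,-0.03,0,0,0,0,0],[0.028,-0.028,0,0,0,0,0],[0.017,-0.018,0,0,0,0,0],[0.01,-0.01,0.01,0,0,0,0],[0,0,0.02,0,0,0,0],[0,0,0.01,0,0,0,0],[0,0,0,0,0,0,0],[0,0,0,0,0,0,0]]'
python3 go.py 610.8 -33.3 140 173
python3 - <<'E'
from h import *
shot('wrist','w9');shot('scene','s9');shot('top','t9')
E
```

```text
clock: 14.35
position: [611.6, -32.0, 144.9]
ee_rot: [-0.663, 0.748, -0.001, 0.002]
contact_force: [0.2, 0.0, -1.5]
gripper_width: 12.9
grasp_force: 59.6
t 14.35 pos [611.6 -32.  144.9] turn [-0.16  0.09  0.09] shift mm [1.4 0.7 4.9]
```

View pics/w9.png

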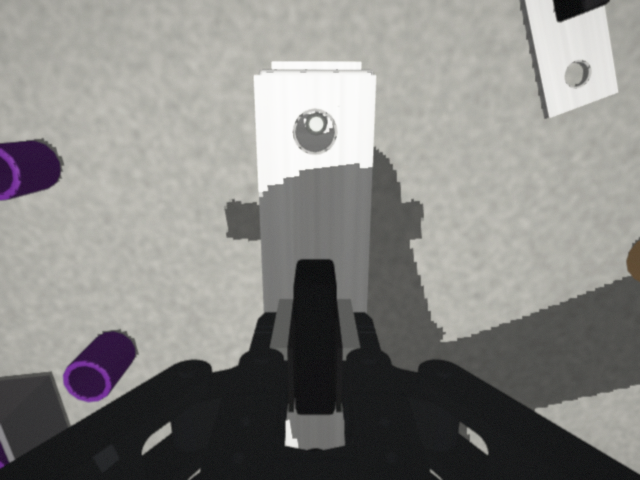

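The head peg tip is visible through the head-side hole: hole centre (315.5,131), peg tip (316.5,122).

Run:
```python
from h import *
d=load('w9')
im=d['image'];s=R.from_quat(arm.read_state()['ee_rot']).as_matrix()
h=plane(d,315.5,131,115.5);p=plane(d,316.8,122.5,76)
print('hole',h,'peg',p,'tool shift needed', (s.T@(p-h)).round(2))
for n in('w1',): print('peg from w1',plane(load(n),320,127.5,76))
gx=s[:,1];gy=-s[:,0];print('plate centre est',h+70*gy,'other hole',h+140*gy, 'yaw',np.degrees(np.arctan2(gx[1],gx[0])))
# rough: circle detection of hole
g=cv2.cvtColor(im,cv2.COLOR_RGB2GRAY)[95:165,280:355];g=cv2.resize(g,None,fx=4,fy=4,interpolation=cv2.INTER_CUBIC)
c=cv2.HoughCircles(g,cv2.HOUGH_GRADIENT,1,10,param1=100,param2=25,minRadius=25,maxRadius=110);print(c[0][:5]/4+[280,95,0] if c is not None else None)
```

```text
hole [ 602.69346543 -101.36331711  115.5       ] peg [ 601.89332606 -103.49962765   76.        ] tool shift needed [ 2.31  0.74 39.49]
peg from w1 [ 601.55475427 -103.6654133    76.        ]
plate centre est [611.15063258 -31.87628395 115.66895764] other hole [619.60779974  37.61074921 115.83791529] yaw 173.0600122565268
[[313.625      131.125       20.95000076]
 [317.375      130.375       22.32500076]
 [313.875      133.625       20.60000038]
 [316.375      123.875        7.2750001 ]
 [316.375      133.875       17.39999962]]
```

```bash
python3 -m pendant '[[0.0018,0.0005,0.01,0,0,0,0],[0,0,0.01,0,0,0,0],[0,0,0.007,0,0,0,0],[0,0,0,0,0,0,0],[0,0,0,0,0,0,0]]'
python3 - <<'E'
from h import *
d=shot('wrist','w10');s=shot('scene','s10')
print(proj(s,(619.5,36.5,76)),proj(s,(601.8,-103.5,76)))
a=cv2.resize(cv2.imread('pics/w10.png')[60:180,240:390],None,fx=4,fy=4,interpolation=cv2.INTER_CUBIC)[:, :400] if 0 else cv2.resize(cv2.imread('pics/w10.png')[70:170,265:365],None,fx=4,fy=4,interpolation=cv2.INTER_CUBIC)
b=cv2.resize(cv2.imread('pics/s10.png')[235:335,240:340],None,fx=4,fy=4,interpolation=cv2.INTER_CUBIC)
cv2.imwrite('pics/c10.png',np.hstack([a,b]))
E
```

```text
clock: 15.0
position: [611.2, -34.4, 117.6]
ee_rot: [-0.663, 0.749, -0.001, 0.001]
contact_force: [-0.9, 0.2, -1.3]
gripper_width: 12.6
grasp_force: 59.6
(np.float64(330.1929190678946), np.float64(268.57932995173826)) (np.float64(266.1290203591911), np.float64(284.94972859085374))
```

View pics/c10.png

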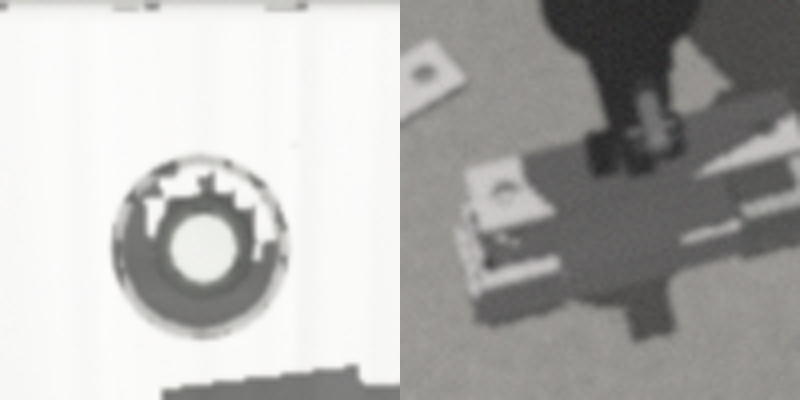

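The hole centre is at (315.2,131.5) and the peg tip at (315.8,132), so they are nearly concentric.

```bash
python3 - <<'E'
from h import *
d=load('w10');s=R.from_quat(arm.read_state()['ee_rot']).as_matrix()
h=plane(d,315.2,131.5,88);p=plane(d,315.8,132,76);print(h,p,(s.T@(p-h)).round(2))
E
python3 -m pendant '[[0,0,0.005,0,0,0,0],[0,0,0.005,0,0,0,0],[0,0,0.004,0,0,0,0],[0,0,0,0,0,0,0]]'
```

```text
[ 602.27830676 -103.53736203   88.        ] [ 602.14481013 -102.92510955   76.        ] [-0.57  0.26 12.  ]
clock: 15.5
position: [610.6, -34.4, 103.0]
ee_rot: [-0.663, 0.749, -0.0, 0.001]
contact_force: [-0.7, 0.3, -1.8]
gripper_width: 12.7
grasp_force: 59.6
```

```bash
python3 -m pendant '[[-0.0005,0.0002,0.006,0,0,0,0],[0,0,0.006,0,0,0,0],[0,0,0.005,0,0,0,0],[0,0,0.003,0,0,0,0],[0,0,0,0,0,0,0],[0,0,0,0,0,0,0]]'
```

```text
clock: 16.1
position: [611.3, -33.7, 84.0]
ee_rot: [-0.663, 0.749, -0.001, 0.002]
contact_force: [-0.5, 0.1, -1.6]
gripper_width: 12.4
grasp_force: 59.6
```

```bash
python3 -m pendant '[[0,0,0.001,0,0,0,0],[0,0,0.001,0,0,0,0],[0,0,0.001,0,0,0,0],[0,0,0,0,0,0,0],[0,0,0,0,0,0,0]]'
```

```text
clock: 16.6
position: [611.3, -33.7, 81.2]
ee_rot: [-0.663, 0.749, -0.001, 0.002]
contact_force: [-0.4, -0.7, -0.8]
gripper_width: 12.8
grasp_force: 59.6
```

```bash
python3 -m pendant '[[0,0,0.0007,0,0,0,0],[0,0,0,0,0,0,0],[0,0,0,0,0,0,0]]'
python3 -m pendant '[[0,0,0,0,0,0,0.015],[0,0,0,0,0,0,0.025],[0,0,0,0,0,0,0.035],[0,0,0,0,0,0,0.035],[0,0,0,0,0,0,0.035],[0,0,-0.01,0,0,0,0.035],[0,0,-0.03,0,0,0,0.04],[0,0,-0.05,0,0,0,0.06],[0,0,-0.05,0,0,0,0.06],[0,0,-0.04,0,0,0,0.06],[0,0,0,0,0,0,0.06],[0,0,0,0,0,0,0.06]]'
python3 -c "
from h import *
shot('wrist','w11')"
```

```text
clock: 16.9
position: [611.3, -33.7, 81.2]
ee_rot: [-0.663, 0.749, -0.001, 0.002]
contact_force: [-2.5, 0.4, 6.4]
gripper_width: 12.8
grasp_force: 60.7
clock: 18.1
position: [610.7, -33.9, 262.3]
ee_rot: [-0.663, 0.749, -0.001, 0.004]
contact_force: [0.7, -0.2, 0.4]
gripper_width: 60.1
grasp_force: 0.0
```

View pics/w11.png

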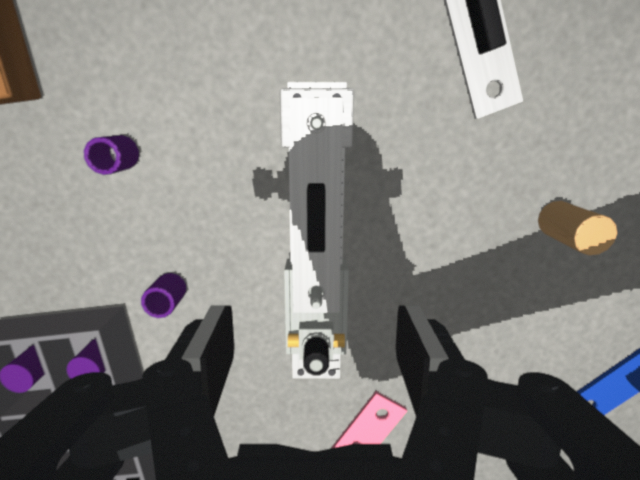

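The plate lies flat over both pegs, seen at (316,123) and (316,294). The pin is home at (316,362) and the gripper is clear.

```bash
python3 -c "
from h import *
print(arm.job_done())"
```

```text
the job is handed in; nothing more can be done
None
```

The job is handed in: the jaw is pinned at the far hole with the collar home, and the long plate lies flat over both pegs, released; I got no verdict back, but the force readings and last wrist image agree with this.

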